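Fold and tuck the hold-down flap of an instrument tray

TASK

Close the steel instrument tray for the steriliser: fold its upright slotted flap over the instruments, then push the folded flap fully home so that its tongue is tucked beneath the blue lip and stays down by itself when you let go. Only push and press with the fingertips or the outside of the fingers: do not take the flap between the fingers, and leave the cup, the dropper bottle, the tape roll and the tweezers beside the tray where they are.

Things in the scene. Friction and masses are not known exactly. Their poses are not given: they have to be found in the camera images.
- tray: open steel instrument tray, 200 (x) x 160 (y) x 30 mm, fixed to the worktop, thin instruments in it. Origin: centre of its underside; z up; +y runs from the flap's hinge to the blue lip. Hinge line along x at y = -70 mm, z = 34 mm with the flap slid back.
- flap (a joint): opening angle of the flap, rad: 0 folded flat over the tray, 1.57 upright, 2.1 leaning fully back, away from the lip. Starts 1.45 to 1.85. Light friction holds it when upright; folded, a weak spring (about 1 N at the tongue) lifts it to 1 rad or so if let go untucked. To go beneath the lip it must be pressed below about 0.05 while it slides.
- flap_slide (a joint): how far the flap with its hinge pin is slid along tray +y in its slots, m: 0 back, 0.018 fully home at the stop; starts 0 to 0.003, friction about 2.5 N. At 0 the flap folds freely, its tongue ending 8 mm short of the lip; home, the tongue lies 10 mm beneath it. Slid forward before folding, the tongue lands on top of the lip.
- flap_hinge (a point): point on the hinge line, middle of the flap; moves with the slide. Axes turn with the flap: x along the hinge (as tray x), y along the flap from hinge to free edge, z the normal of the face that is uppermost when folded (it faces away from the lip while upright). The flap is a slotted steel plate 3 mm thick about the hinge line's level, 76 mm wide in x, from y = 8 to 110 mm.
- flap_ridge (a point): middle of the upright face of the blue thumb step on the flap's upper face, 95 mm from the hinge line, 6.5 mm above the plate's mid-plane; axes as flap_hinge. The step is 44 mm long in x and 10 mm high; the upright face looks to the hinge, the other side ramps down. A fingertip on the bare plate before it can press down and push the step toward the lip.
- flap_tip (a point): middle of the outer edge of the flap's tongue, in its mid-plane, 128 mm from the hinge line; the tongue is 40 mm wide and 3 mm thick; axes as flap_hinge.
- lip_edge (a point): middle of the lower front edge of the blue lip, fixed to the tray (tray y = 66 mm, z = 43 mm); axes as the tray. The tongue must pass below it. The lip is a bar 56 mm long in x and 8 mm thick, 22 mm deep in y, closed behind 16 mm from this edge.
- cup: small white waisted mixing cup, 42 mm wide, 32 mm tall, loose, to be left alone. Origin: centre of its underside.
- dropper: brown dropper bottle with black top, 33 mm wide, 102 mm tall, loose, to be left alone. Origin: centre of its underside.
- tape: roll of beige tape lying flat, 100 mm across, 25 mm high, loose, to be left alone. Origin: centre of its underside.
- tweezers: steel tweezers lying on the worktop, 13 x 116 x 9 mm, loose, to be left alone. Origin: centre of the underside.

How it is judged:
At the end, for the whole second after the job is handed in: The flap lies folded (angle under 0.1 rad), slid home (at least 15.5 of its 18 mm), its tongue at least 6 mm beneath the lip and held there by the lip alone, at rest (value of joint flap below 0.1 rad and value of joint flap_slide above 0.0155 m and z of flap_tip in the frame of lip_edge below 0 m and y of flap_tip in the frame of lip_edge above 0.006 m and velocity of joint flap between -0.05 and 0.05 rad/s); the robot touches nothing.
It fails at once if the white mixing cup is lifted, carried or shifted by more than 20 mm or tipped over (distance of cup from where it was at the start of the episode above 0.02 m or angle between cup's own z axis and vertical above 0.5 rad).
It fails at once if the brown dropper bottle is lifted, carried or shifted by more than 20 mm or tipped over (distance of dropper from where it was at the start of the episode above 0.02 m or angle between dropper's own z axis and vertical above 0.5 rad).
It fails at once if the roll of tape is lifted, carried or shifted by more than 20 mm (distance of tape from where it was at the start of the episode above 0.02 m).
It fails at once if the tweezers on the worktop is lifted, carried or shifted by more than 20 mm (distance of tweezers from where it was at the start of the episode above 0.02 m).
It fails at once if the flap is taken between the fingers (grasp point between the pads inside the flap's plate while the fingers touch it) (contact force between the fingers and tray above 0.5 N and z of the grasp point in the frame of flap_ridge between -0.0105 and -0.0025 m and x of the grasp point in the frame of flap_ridge between -0.042 and 0.042 m and y of the grasp point in the frame of flap_ridge between -0.09 and 0.036 m).
It also fails if it takes over 40 s, if anything falls off the work surface, if the arm or the gripper's body presses on something with over 40 N, if the wrist force passes 120 N, or if a joint passes its speed limit or range.

ROBOT

A 6-joint arm with a two-finger parallel gripper is mounted at the origin on a cart in front of the work surface, level with it; the furniture and walls round the work are solid. World frame = base frame: x ahead of the robot, y to its left, z up, the work surface at z = 0. Lengths are in m, angles in rad, forces in N, time in s.
With the tool pointing down it reaches from about 0.3 to 0.775 m from the base axis. Payload 14.6 kg.
Tool frame: the origin (TCP) lies between the finger pads; the fingertips stand 11 mm ahead of it and the grasp point (between the pads) lies 8 mm behind it; z points along the fingers, y is the line along which they close (so a half turn about z gives the same grasp; the last joint's range is limited). The gripper opens to 85 mm and grips with 20 to 120 N. Pads are 22 mm wide; open, the fingers measure 114 mm over their backs; the gripper's body (76 mm by 85 mm) begins 54 mm behind the grasp point. The pads swing forward as they close: fully open they stand 13 mm farther back than shut.
Start: joints at [-1.269, 0.3, 1.521, -0, 1.321, -0.067], TCP at [0.198, -0.513, 0.242] pointing down, gripper open.
Joint ranges: [-3.03, 3.03], [-0.79, 2.21], [0.23, 2.52], [-1.04, 4.18], [0, 3.07], [-2.55, 2.55]. Speed limits (rad/s): [2.22, 2.22, 2.57, 3.14, 3.14, 3.14].

INTERFACE

Orientations are given as a 3x3 rotation matrix whose columns are the frame's x, y, z axes.
In Python, from rig import r gives the robot as it stands.
- The arm moves only by the tool carry_out, never from a script. Its argument "series" is text: rows parted by semicolons, each of 7 numbers parted by spaces: the shift along the tool's x, y, z in cm, then the turn, a rotation vector about the tool's x, y, z in degrees, then the closure, from 0 (fully open) to 1 (shut). In form: dx dy dz wx wy wz hand; .... A call has exactly 10 rows; each row is the pose to reach, as a shift and turn from the pose commanded when the call began, along the tool's axes at that moment; what a row does not reach only later rows make up. A row lasts 1/10 s, in which the tool goes at most 50 mm and 8.59 degrees, less where a joint would pass 70% of its speed; a pose out of reach is approached as far as the arm can. A call with a gripper value outside its range is refused whole. The fingers move at their own pace and stop on an object; the grip force is fixed at half the most. Time passes only in rows, so rows that repeat a pose let the fingers close, or fill a call up. It gives the time, the measured TCP pose, the force, the opening and the grip force at its end, in the units of the state.
- r.observe(): the state, without advancing time (a new reading comes with each control period).
- r.grab_frame(name): name is "scene" or "top" or "wrist"; returns a dict with "color" (480x640x3 uint8, blue, green, red), "z_map" (480x640 float32, m along the optical axis (not along the pixel's ray), 0 where there is no reading), "intrinsics" (3x3 intrinsics, pixels), "cam_to_world" (4x4, takes a point from camera to world coordinates); the wrist camera has in their place "mount" (4x4, takes a point from camera to tool coordinates, whose origin is the TCP and whose axes are the flange's). Camera axes: x right, y up, looking along -z (the intrinsics and any distortion apply to the point x, -y, -z); pixel columns grow to the right and rows downward; lengths in m; the calibration is good to about 2 mm. A picture is of the moment at which its call begins: read the wrist's pose just before it.
- r.finish_job(): hands the job in; it is judged then, once.
The state is a dict: "clock": time; "joint_positions": joint angles; "qd": joint speeds; "effort": joint torques, N m; "position": TCP position; "tcp_rot": TCP orientation; "contact_force": force on the tool from outside, world axes, zero at the start; "wrist_torque": the same for the moment, N m; "width": finger opening in m; "finger_force": force on a finger pad.
Only numpy, scipy, OpenCV 4.12 (cv2) and the standard library are available. Lean on these libraries where they do the work, as an engineer would, in place of code of your own. Each camera call takes 0.05 s, during which the arm holds its last target. There are 200 camera calls.

## Working session

There is one attempt and no reset: what is moved stays moved. The work goes in short steps, Python scripts to look and compute and a tool call to move; the robot and the scene stay as the last step left them, time stands still between calls to the robot, and variables do not carry over. Pictures are saved under pics/ and viewed, at most 10 in all, crops included, and the job is handed in when it is done.

Besides the shell and the picture viewer there is one more tool, called as name(argument=value, ...) on one line, values as JSON. carry_out: Moves the arm, as the interface text tells. Its arguments: {"type":"object","properties":{"series":{"type":"string"}},"required":["series"]}

```bash
mkdir -p pics; python3 - <<'E'
from rig import r
import cv2,numpy as np
s=r.observe();print(s['clock'],s['position'],s['tcp_rot'],s['contact_force'],s['width'])
for n in ['scene','top']:
    f=r.grab_frame(n);cv2.imwrite(f'pics/{n}0.png',f['color']);np.savez(f'pics/{n}0.npz',**f)
    print(n,f['intrinsics'],f['cam_to_world'])
E
```

```text
0.0 [ 0.19819301 -0.51279583  0.24169544] [[ 9.32771816e-01  3.60467199e-01 -3.71916002e-04]
 [ 3.60467383e-01 -9.32771084e-01  1.17102941e-03]
 [ 7.52051970e-05 -1.22636681e-03 -9.99999245e-01]] [ 0.55174408 -0.37883831  0.09006932] 0.08508126296411961
scene [[447.82408002   0.         323.93535844]
 [  0.         447.82408002 236.54218201]
 [  0.           0.           1.        ]] [[ 0.76274798  0.49089926 -0.42099101  0.22710167]
 [-0.64669501  0.57794379 -0.49776153 -0.62645057]
 [-0.00104163  0.65191939  0.75828756  0.70577763]
 [ 0.          0.          0.          1.        ]]
top [[435.50533779   0.         324.74256423]
 [  0.         435.50533779 248.72615713]
 [  0.           0.           1.        ]] [[-8.49662934e-03  9.83656216e-01 -1.79856210e-01  4.44442296e-01]
 [-9.99961230e-01 -8.77389483e-03 -7.46130775e-04 -2.05669669e-01]
 [-2.31197565e-03  1.79842898e-01  9.83692628e-01  8.87586913e-01]
 [ 0.00000000e+00  0.00000000e+00  0.00000000e+00  1.00000000e+00]]
```

View pics/scene0.png

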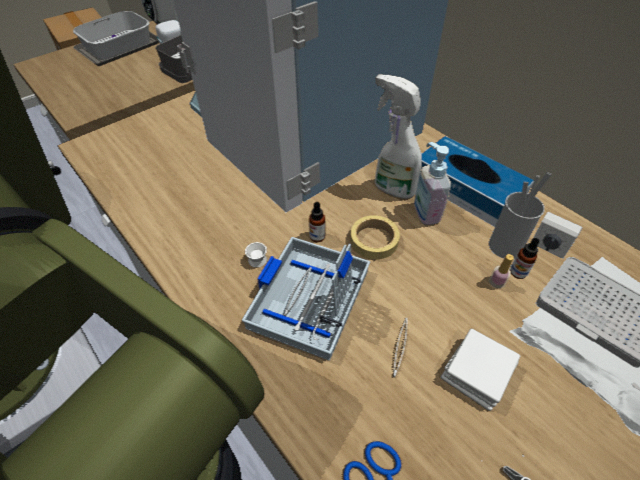

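View pics/top0.png

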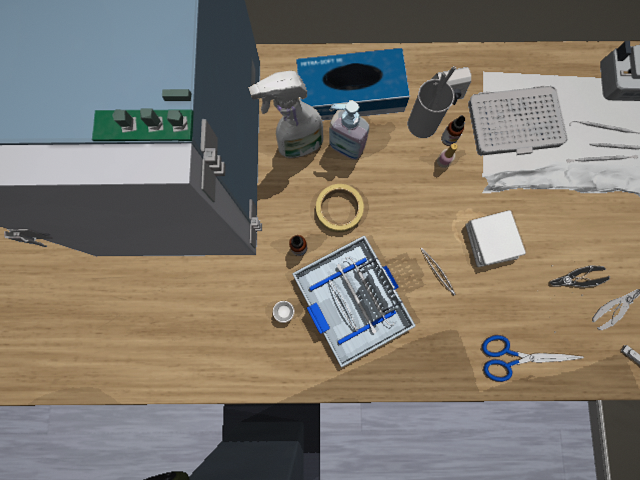

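The scene view shows the tray at (307,297), with the lip at (268,271), the flap's blue step at (345,262), the cup at (256,254) and the dropper at (317,222). In the top view the tray is centred near (353,302), with the lip at (318,318), step at (390,277), cup at (283,312), dropper at (297,244), tape at (340,207) and tweezers at (437,271). I'll measure these next.

```bash
cat > h.py <<'E'
import numpy as np,cv2
def world(f,T=None):
    K=f['intrinsics'];T=f['cam_to_world'] if T is None else T;z=f['z_map'].astype(float)
    v,u=np.mgrid[:480,:640]
    P=np.stack([(u-K[0,2])/K[0,0]*z,-(v-K[1,2])/K[1,1]*z,-z],-1)@T[:3,:3].T+T[:3,3]
    P[z==0]=np.nan
    return P
def blue(f):
    h=cv2.cvtColor(f['color'],cv2.COLOR_BGR2HSV)
    return cv2.inRange(h,(108,160,60),(125,255,255))>0
E
python3 - <<'E'
from h import *
for n in ['top','scene']:
    f=dict(np.load(f'pics/{n}0.npz'));P=world(f)
    box=np.zeros((480,640),bool)
    if n=='top': box[225:380,285:425]=1
    else: box[230:365,230:380]=1
    print(n,'table z',np.nanmedian(P[...,2][(np.abs(P[...,2])<.02)&box]))
    m=box&(P[...,2]>.022)&(P[...,2]<.036)
    nn,l,st,_=cv2.connectedComponentsWithStats(m.astype(np.uint8))
    k=1+np.argmax(st[1:,4]);q=P[m&(l==k)]
    R=cv2.minAreaRect((q[:,:2]*1000).astype(np.float32));print('rect',R,cv2.boxPoints(R).round(0).tolist())
    b=(blue(f)&box).astype(np.uint8)
    nn,l,st,c=cv2.connectedComponentsWithStats(b)
    for k in range(1,nn):
        if st[k,4]>20:
            q=P[l==k]*1000;print(st[k],np.nanmedian(q,0).round(0),np.nanpercentile(q,3,0).round(0),np.nanpercentile(q,97,0).round(0))
            print('   ',cv2.minAreaRect(q[np.isfinite(q[:,0]),:2].astype(np.float32)))
f=dict(np.load('pics/top0.npz'));P=world(f)
for u,v in [(283,312),(297,244),(340,185),(437,271)]: print(u,v,P[v,u])
E
```

```text
top table z 0.000403577141247613
rect ((442.5244140625, -289.09747314453125), (74.41649627685547, 164.88365173339844), 27.380945205688477) [[372.0, -233.0], [447.0, -379.0], [513.0, -345.0], [438.0, -199.0]]
[356 258  11   8  43] [ 578. -278.   12.] [ 572. -287.    3.] [ 584. -269.   14.]
    ((577.7557373046875, -277.9249267578125), (6.707037925720215, 22.09733772277832), 27.217708587646484)
[343 264  12   9  52] [ 564. -254.   12.] [ 558. -264.    3.] [ 571. -242.   15.]
    ((564.6356811523438, -252.79641723632812), (7.5323100090026855, 25.877315521240234), 28.114707946777344)
[383 266  15  23  78] [ 530. -318.  142.] [ 513. -329.  134.] [ 548. -307.  147.]
    ((530.7638549804688, -318.1412048339844), (42.11437225341797, 8.211042404174805), 27.893712997436523)
[310 271  32  20 137] [ 539. -205.   12.] [ 523. -235.    2.] [ 556. -177.   15.]
    ((539.7249755859375, -205.36277770996094), (7.313199520111084, 70.3019790649414), 27.960018157958984)
[307 303  22  31 323] [ 464. -191.   51.] [ 440. -206.   48.] [ 488. -174.   56.]
    ((464.3787841796875, -190.92889404296875), (55.0575
[... 1643 characters left out ...]
 [ 447. -235.   15.]
    ((432.3158264160156, -262.84173583984375), (7.986571311950684, 65.74491119384766), 28.11467170715332)
[301 323  13   9  68] [ 456. -310.   12.] [ 450. -319.    7.] [ 462. -300.   15.]
    ((456.42413330078125, -310.1214294433594), (8.139725685119629, 23.044727325439453), 23.429000854492188)
[316 328  15   9  78] [ 470. -335.   12.] [ 463. -346.    6.] [ 477. -325.   14.]
    ((470.04534912109375, -334.7197570800781), (8.64148235321045, 25.05314826965332), 31.654382705688477)
283 312 [ 0.47704938 -0.12115209  0.01568873]
297 244 [ 0.60263758 -0.15239171  0.07489164]
340 185 [ 0.73750588 -0.23789389  0.02019505]
437 271 [ 5.58261221e-01 -4.34955886e-01 -2.90706743e-04]
```

carry_out(series="3.9 0 0 0 0 -8.4 1; 7.8 -0.1 0 0 0 -16.8 1; 11.7 -0.2 0 0 0 -25.2 1; 15.6 -0.3 0 0 0 -33.6 1; 19.5 -0.4 0 0 0 -42 1; 23.4 -0.5 0 0 0 -50.4 1; 27.3 -0.6 0 0 0 -58.8 1; 31.2 -0.7 0 0 0 -67.2 1; 35 -0.8 0 0 0 -75.6 1; 38.7 -0.8 0 0 0 -84 1")

```text
clock: 1.1
position: [0.5577, -0.365, 0.2419]
tcp_rot: [[-0.267, 0.964, -0.001], [0.964, 0.267, 0.0], [0.001, -0.0, -1.0]]
contact_force: [-0.3, -1.0, 0.9]
width: -0.0001
finger_force: 0.0
```

```bash
cat > st.py <<'E'
from rig import r
import numpy as np
C=np.array([499,-259,0.]);a=np.radians(27.7)
Rt=np.array([[np.cos(a),-np.sin(a),0],[np.sin(a),np.cos(a),0],[0,0,1]])
def state():
    s=r.observe();p=np.array(s['position'])*1000;R=np.array(s['tcp_rot'])
    t=Rt.T@(p-C)
    print('t',round(s['clock'],2),'TCP world',p.round(1),'tray',t.round(1),'tip z',round(t[2]-11,1),'yaw x',np.degrees(np.arctan2(R[1,0],R[0,0])).round(2),'tilt',R[:2,2].round(4),
     'F tray',(Rt.T@np.array(s['contact_force'])).round(1),'w',round(s['width'],4))
    return s,t,R
E
python3 -c "
from st import *
state()"
```

```text
t 1.1 TCP world [ 557.7 -365.   241.9] tray [   2.7 -121.2  241.9] tip z 230.9 yaw x 105.49 tilt [-0.0006  0.0004] F tray [-0.8 -0.7  0.9] w -0.0001
```

carry_out(series="0 -0.1 2 0 0 -6 1; 0 -0.3 4 0 0 -12.2 1; 0 -0.3 6 0 0 -12.2 1; 0 -0.3 8 0 0 -12.2 1; 0 -0.3 9.6 0 0 -12.2 1; 0 -0.3 10.6 0 0 -12.2 1; 0 -0.3 11.2 0 0 -12.2 1; 0 -0.3 11.6 0 0 -12.2 1; 0 -0.3 11.6 0 0 -12.2 1; 0 -0.3 11.6 0 0 -12.2 1")

```text
clock: 2.1
position: [0.5537, -0.367, 0.127]
tcp_rot: [[-0.459, 0.888, 0.001], [0.888, 0.459, -0.001], [-0.001, 0.0, -1.0]]
contact_force: [0.4, 0.2, -0.2]
width: -0.0003
finger_force: 0.0
```

```bash
python3 -c "
from st import *
import cv2
state()
for n in ['scene','wrist']:
    f=r.grab_frame(n);c=f['color'];cv2.imwrite('pics/%s1.png'%n,c if n=='wrist' else cv2.resize(c[180:380,180:440],(780,600)))
"
```

```text
t 2.1 TCP world [ 553.7 -367.   127. ] tray [  -1.8 -121.   127. ] tip z 116.0 yaw x 117.33 tilt [ 0.0008 -0.0006] F tray [ 0.5 -0.  -0.2] w -0.0003
```

View pics/scene1.png

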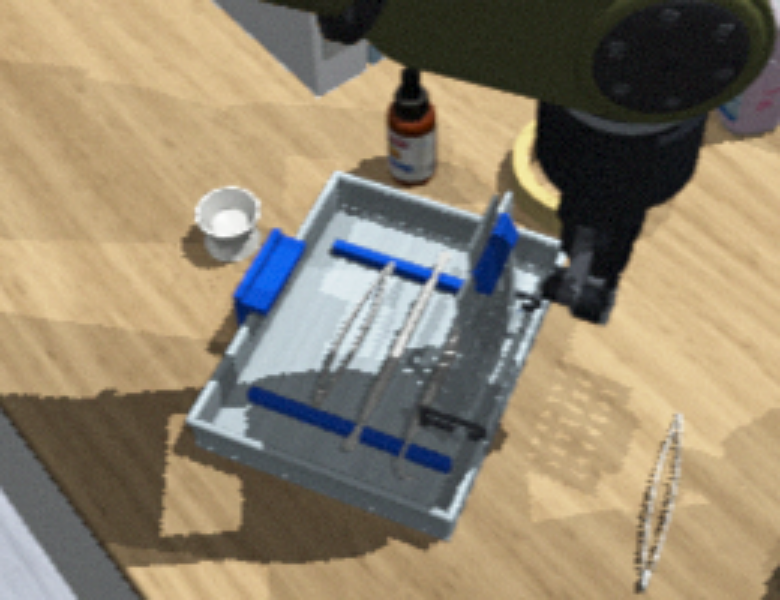

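The crop shows the closed fingertips at (590,300), just behind the upright flap, whose blue step is at (497,255). Nothing has been disturbed, so I'll fold along an arc.

carry_out(series="1.5 0 0 0 0 0 1; 3 0 0 0 0 0 1; 4 0 0 0 0 0 1; 4.7 0 0 0 0 0 1; 5.3 0 0 0 0 0 1; 6 0 0.1 0 0 0 1; 6.6 0 0.2 0 0 0 1; 7.2 0 0.4 0 0 0 1; 7.9 0 0.7 0 0 0 1; 8.5 0 1.05 0 0 0 1")

```text
clock: 3.2
position: [0.5142, -0.2908, 0.1155]
tcp_rot: [[-0.459, 0.888, -0.0], [0.888, 0.459, 0.0], [0.0, -0.0, -1.0]]
contact_force: [0.3, -0.9, 1.6]
width: -0.0001
finger_force: 0.3
```

```bash
python3 -c "
from st import *
import cv2
state()
f=r.grab_frame('scene');c=f['color'];cv2.imwrite('pics/s2.png',cv2.resize(c[180:380,180:440],(780,600)))
"
```

```text
t 3.2 TCP world [ 514.2 -290.8  115.5] tray [ -1.4 -35.2 115.5] tip z 104.5 yaw x 117.33 tilt [-0.      0.0001] F tray [-0.1 -0.9  1.6] w -0.0001
```

View pics/s2.png

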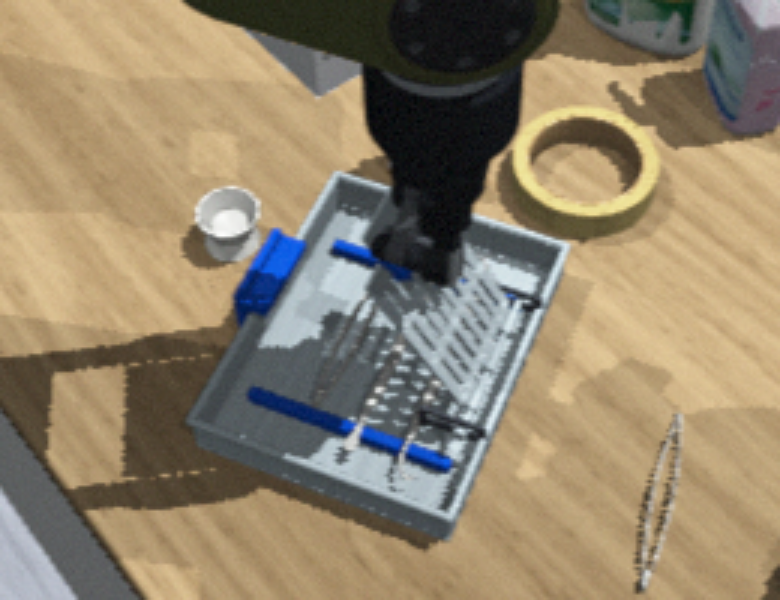

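The flap is at roughly 1 rad under the fingertips (near (450,260)) and following them. I'll continue the arc down.

carry_out(series="0.7 0 0.5 0 0 0 1; 1.35 0 1 0 0 0 1; 1.9 0 1.6 0 0 0 1; 2.45 0 2.3 0 0 0 1; 2.9 0 3 0 0 0 1; 3.3 0 3.75 0 0 0 1; 3.6 0 4.5 0 0 0 1; 3.8 0 5.3 0 0 0 1; 3.9 0 5.9 0 0 0 1; 3.9 0 6.2 0 0 0 1")

```text
clock: 4.25
position: [0.4963, -0.2564, 0.053]
tcp_rot: [[-0.459, 0.888, -0.001], [0.888, 0.459, 0.001], [0.001, -0.0, -1.0]]
contact_force: [-0.0, 0.8, 1.9]
width: -0.0002
finger_force: 0.8
```

```bash
python3 -c "
from st import *
from h import *
import cv2
state()
f=r.grab_frame('scene');c=f['color'];cv2.imwrite('pics/s3.png',cv2.resize(c[180:380,180:440],(780,600)))
"
```

```text
t 4.25 TCP world [ 496.3 -256.4   53. ] tray [-1.2  3.5 53. ] tip z 42.0 yaw x 117.33 tilt [-0.0008  0.0005] F tray [0.4 0.7 1.9] w -0.0002
```

View pics/s3.png

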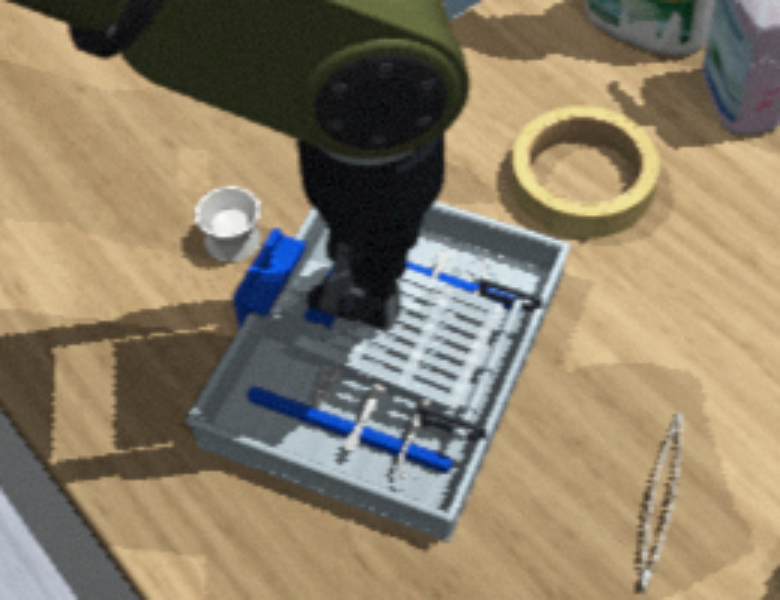

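The flap is nearly flat with the step (320,318) in front of the fingers, and the reaction is only about 2 N. I'll press down gently until it is flat.

carry_out(series="0 0 0.2 0 0 0 1; 0 0 0.4 0 0 0 1; 0 0 0.5 0 0 0 1; 0 0 0.6 0 0 0 1; 0 0 0.7 0 0 0 1; 0 0 0.75 0 0 0 1; 0 0 0.75 0 0 0 1; 0 0 0.75 0 0 0 1; 0 0 0.75 0 0 0 1; 0 0 0.75 0 0 0 1")

```text
clock: 5.3
position: [0.4965, -0.2567, 0.0463]
tcp_rot: [[-0.459, 0.888, 0.0], [0.888, 0.459, -0.0], [-0.0, 0.0, -1.0]]
contact_force: [-1.4, 2.3, 3.4]
width: 0.0
finger_force: 1.1
```

```bash
python3 -c "
from st import *
state()"
```

```text
t 5.3 TCP world [ 496.5 -256.7   46.3] tray [-1.1  3.2 46.3] tip z 35.3 yaw x 117.33 tilt [ 0.0001 -0.    ] F tray [-0.2  2.7  3.4] w 0.0
```

carry_out(series="0.2 0 0.05 0 0 0 1; 0.5 0 0.05 0 0 0 1; 0.8 0 0.05 0 0 0 1; 1.1 0 0.05 0 0 0 1; 1.3 0 0.05 0 0 0 1; 1.5 0 0.05 0 0 0 1; 1.7 0 0.05 0 0 0 1; 1.9 0 0.05 0 0 0 1; 2.1 0 0.05 0 0 0 1; 2.2 0 0.05 0 0 0 1")

```text
clock: 6.3
position: [0.4865, -0.237, 0.0459]
tcp_rot: [[-0.459, 0.888, 0.0], [0.888, 0.459, -0.0], [-0.0, 0.0, -1.0]]
contact_force: [1.6, -3.2, 5.2]
width: -0.0005
finger_force: 2.5
```

```bash
python3 -c "
from st import *
import cv2
state()
f=r.grab_frame('scene');c=f['color'];cv2.imwrite('pics/s4.png',cv2.resize(c[220:320,230:360],(780,600)))
"
```

```text
t 6.3 TCP world [ 486.5 -237.    45.9] tray [-0.9 25.3 45.9] tip z 34.9 yaw x 117.34 tilt [ 0.0003 -0.0002] F tray [-0.  -3.6  5.2] w -0.0005
```

View pics/s4.png

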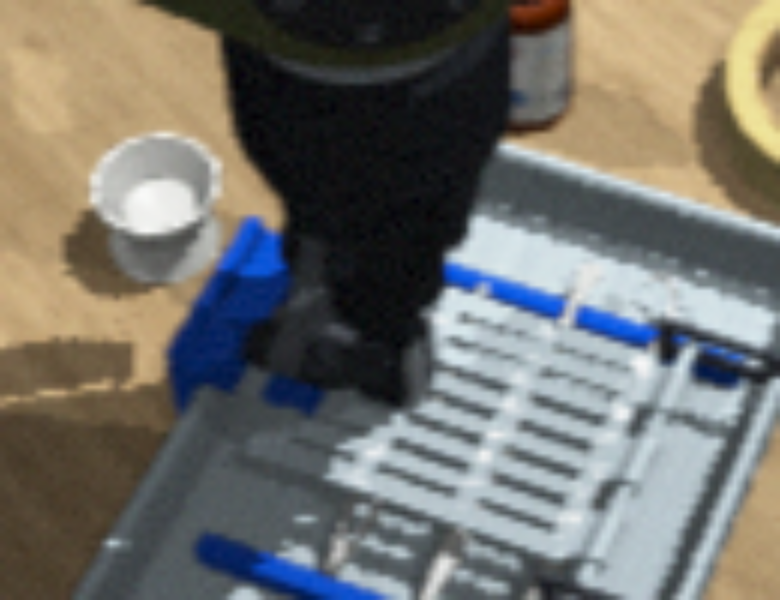

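The fingers (380,370) are against the step (295,390), the plate has visibly slid toward the lip, and the reaction is about 4 N. I'll go on to the stop.

carry_out(series="0.15 0 0 0 0 0 1; 0.3 0 0 0 0 0 1; 0.4 0 0 0 0 0 1; 0.5 0 0 0 0 0 1; 0.6 0 0 0 0 0 1; 0.7 0 0 0 0 0 1; 0.75 0 0 0 0 0 1; 0.8 0 0 0 0 0 1; 0.8 0 0 0 0 0 1; 0.8 0 0 0 0 0 1")

```text
clock: 7.35
position: [0.4833, -0.2309, 0.046]
tcp_rot: [[-0.459, 0.888, 0.002], [0.888, 0.459, -0.002], [-0.002, 0.001, -1.0]]
contact_force: [5.1, -9.4, 2.3]
width: -0.0003
finger_force: 5.6
```

```bash
python3 -c "
from st import *
state()"
```

```text
t 7.35 TCP world [ 483.3 -230.9   46. ] tray [-0.8 32.2 46. ] tip z 35.0 yaw x 117.32 tilt [ 0.0018 -0.0018] F tray [  0.2 -10.7   2.3] w -0.0003
```

carry_out(series="0.1 0 0 0 0 0 1; 0.2 0 0 0 0 0 1; 0.2 0 0 0 0 0 1; 0.2 0 0 0 0 0 1; 0.2 0 0 0 0 0 1; 0.2 0 0 0 0 0 1; 0.2 0 0 0 0 0 1; 0.2 0 0 0 0 0 1; 0.2 0 0 0 0 0 1; 0.2 0 0 0 0 0 1")

```text
clock: 8.35
position: [0.4833, -0.2306, 0.0466]
tcp_rot: [[-0.459, 0.889, 0.005], [0.889, 0.459, -0.005], [-0.006, 0.002, -1.0]]
contact_force: [9.0, -20.9, -0.7]
width: 0.0001
finger_force: 11.5
```

```bash
python3 -c "
from st import *
state()"
```

```text
t 8.35 TCP world [ 483.3 -230.6   46.6] tray [-0.7 32.4 46.6] tip z 35.6 yaw x 117.31 tilt [ 0.0049 -0.0047] F tray [ -1.7 -22.7  -0.7] w 0.0001
```

At the stop: it moved only 0.2 mm while the force doubled to 23 N. Now I'll relieve the push, lift, and retreat backwards.

carry_out(series="-0.2 0 -0.05 0 0 0 1; -0.3 0 -0.2 0 0 0 1; -0.3 0 -0.6 0 0 0 1; -0.5 0 -2 0 0 0 1; -1 0 -5 0 0 0 1; -3 0 -9 0 0 0 1; -6 0 -13 0 0 0 1; -10 0 -16 0 0 0 1; -14 0 -18 0 0 0 1; -18 0 -18 0 0 0 1")

```text
clock: 9.35
position: [0.5653, -0.3893, 0.2289]
tcp_rot: [[-0.459, 0.888, 0.003], [0.888, 0.459, -0.002], [-0.003, 0.002, -1.0]]
contact_force: [0.2, 0.6, 1.1]
width: -0.0002
finger_force: 0.0
```

```bash
python3 - <<'E'
from st import *
from h import *
state()
f=r.grab_frame('scene');c=f['color'];cv2.imwrite('pics/s5.png',cv2.resize(c[220:340,230:386],(780,600)))
f=r.grab_frame('top');P=world(f)*1000
q=(P-C)@Rt
b=blue(f)&(abs(q[...,0])<35)&(q[...,1]>-20)&(q[...,1]<70)&(q[...,2]>25)
print('step/lip blue y,z',np.nanpercentile(q[b&(q[...,1]<60)],[5,50,95],0).round(1).tolist())
m=(abs(q[...,0])<36)&(q[...,1]>-50)&(q[...,1]<35)&(q[...,2]>25)&(q[...,2]<120)
A=q[m];print(m.sum(),np.polyfit(A[:,1],A[:,2],1),np.median(A[:,2]))
E
```

```text
t 9.35 TCP world [ 565.3 -389.3  228.9] tray [  -1.8 -146.2  228.9] tip z 217.9 yaw x 117.35 tilt [ 0.0027 -0.0016] F tray [0.5 0.4 1.1] w -0.0002
step/lip blue y,z [[-18.7, 43.1, 44.1], [1.2, 50.6, 48.8], [20.2, 58.0, 52.9]]
770 [ 0.06252603 38.0485027 ] 37.84471520454574
```

View pics/s5.png

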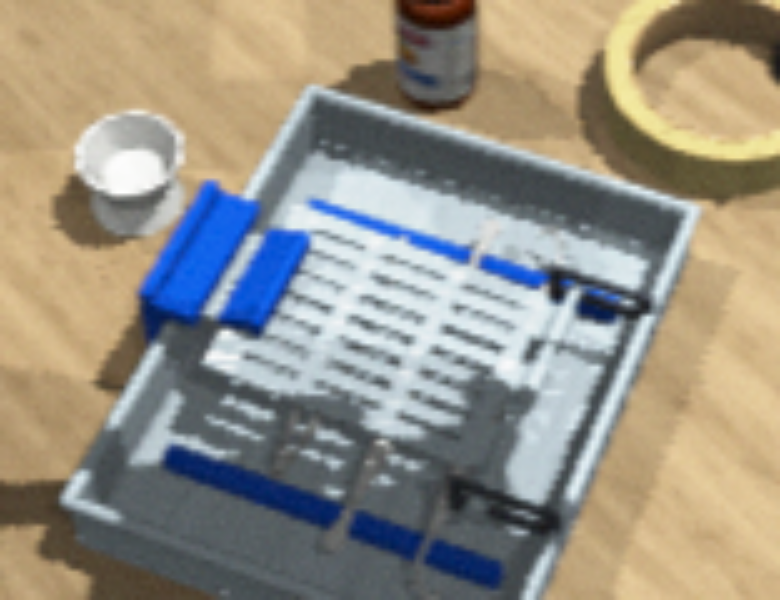

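The flap is down with its step at (265,280) beside the lip (200,255). The step face is at tray y = 43 mm, which is fully home. The slope of 0.06 rad means the tongue is resting against the underside of the lip. The arm is clear, so I'm handing in.

```bash
python3 -c "
from rig import r
print(r.finish_job())"
```

```text
the job is handed in; nothing more can be done
None
```

The flap is folded, slid fully home (about 18 mm) and held at about 0.06 rad by the lip alone; the arm is clear, the cup, dropper, tape and tweezers were not touched, and the job is handed in, with no verdict returned.

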